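# Post a slide mailer into the return box

## Task

Take the blue slide mailer out of its rack and post it, upright as it stands there, through the narrow slot in the top of the grey return box; the slot plate may be bolted more than a centimetre off the middle, so feel for the slot. Then press the mailer down on the braked platform inside until it is fully home, practically flush with the plate, and let go. It holds glass, so be gentle (never more than 30 N on mailer or box), and leave the white mailer in the rack and the things around alone.

Things in the scene. Friction and masses are not known exactly. Their poses are not given: they have to be found in the camera images.
- mailer_center (a point): Centre of the blue slide mailer: flat hard plastic case, black seam, paper labels, 38 mm (its x) by 12 mm (its y) by 82 mm tall (its z, up), about 60 g. It stands in one of the rack's pockets, lower 30 mm inside (centre 47 mm, top 88 mm above the bench). Pinch it across its 12 mm thickness, near the top. Either way round fits the slot.
- other_mailer_center (a point): Centre of the white slide mailer, same size and axes, standing in the other pocket. It stays there.
- rack: Fixed light wooden block, 70 mm (x) by 130 mm (y) by 36 mm high, origin at the centre of its underside. Two pockets, centres at y = +36 and -36 mm in its frame, 42 by 16 mm wide and 30 mm deep; the two mailers stand 72 mm apart.
- return_box: Fixed grey box 134 mm (x) by 78 mm (y), origin at the centre of its underside, z up. On top is bolted a 20 mm thick aluminium plate (106 by 70 mm); its upper face is 100 mm above the bench. A slot, 40.5 mm along the box's x by 14.5 mm along y with 1 mm chamfer, runs straight down through the plate into the box.
- plate_mid (a point): Point above the middle of the box at the plate's upper face, axes as the box. The slot is centred on it along y, but the plate and slot are bolted anywhere from -14 mm to 14 mm off it along x. That offset is in no measured pose: find it by feel or by eye.
- lift (a joint): Braked black platform (74 by 28 mm) under the slot, m downward: 0 = highest, top 30 mm below the plate's upper face; 0.051 = rigid bottom stop, where the mailer's top edge is 1 mm above the plate. Starts at 0 to 0.008, yields at about 6 N (no spring) and stays where left, so a mailer let go stands on it in the slot.
- timer: White bench timer, 60 by 70 by 23 mm, origin under its centre. Bystander.
- slide_box: Blue cardboard slide box, 35 by 86 by 31 mm, origin under its centre. Bystander.
- tape_roll: Roll of brown tape lying flat, 80 mm across, 18 mm high, origin under its centre. Bystander.
Mind the look-alikes: they are no part of the job. Of the things that look like the part that bears mailer_center, the middle-sized one is meant.

How it is judged:
On the way, in this order (a step that is already met when the one before it is completed fails the run):
1. the blue mailer is lifted clear of the rack (height (world z) of mailer_center above 0.085 m), for 0.2 s.
2. the blue mailer stands upright in the slot, its lower edge at least 20 mm below the plate's upper face (x of mailer_center in the frame of return_box between -0.0175 and 0.0175 m and y of mailer_center in the frame of return_box between -0.006 and 0.006 m and angle between mailer_center's own z axis and vertical below 0.15 rad and z of mailer_center in the frame of return_box below 0.121 m), for 0.2 s.
At the end, for the whole second after the job is handed in: The blue mailer stands upright in the slot (within 0.15 rad), its top edge at most 3.5 mm above the plate and the platform within 2.5 mm of its bottom stop, let go; the white mailer stands in its pocket, within 12 mm of where it was (x of mailer_center in the frame of return_box between -0.0175 and 0.0175 m and y of mailer_center in the frame of return_box between -0.006 and 0.006 m and angle between mailer_center's own z axis and vertical below 0.15 rad and z of mailer_center in the frame of return_box below 0.0625 m and value of joint lift above 0.0485 m and distance of other_mailer_center from where it was at the start of the episode below 0.012 m and angle between other_mailer_center's own z axis and vertical below 0.25 rad); the robot touches nothing.
It fails at once if the mailer presses on the return box, its plate or its platform with more than 30 N (contact force between mailer and return_box above 30 N or contact force between mailer and slot_plate above 30 N).
It fails at once if the robot presses on the return box or its plate with more than 30 N (contact force between any of the fingers, the arm and return_box above 30 N or contact force between any of the fingers, the arm and slot_plate above 30 N).
It fails at once if the white mailer is lifted or knocked (moved more than 12 mm) (distance of other_mailer_center from where it was at the start of the episode above 0.012 m).
It fails at once if a bystander is moved more than 20 mm (distance of any of timer, slide_box, tape_roll from where it was at the start of the episode above 0.02 m).
It also fails if it takes over 72 s, if anything falls off the work surface, if the arm or the gripper's body presses on something with over 40 N, if the wrist force passes 120 N, or if a joint passes its speed limit or range.

## Robot

A 7-joint arm with a two-finger parallel gripper is mounted at the origin on a cart in front of the work surface, level with it; the furniture and walls round the work are solid. World frame = base frame: x ahead of the robot, y to its left, z up, the work surface at z = 0. Lengths are in m, angles in rad, forces in N, time in s.
With the tool pointing down it reaches from about 0.4 to 0.9 m from the base axis. Payload 5.6 kg.
Tool frame: the origin (TCP) lies on the centre line of the jaws, within the pads' length; the fingertips stand 22 mm ahead of it and the grasp point (between the pads) lies 3 mm ahead of it (manip.tips_ahead is the distance from the TCP to the fingertips, in m); z points along the fingers, y is the direction in which the jaws open and shut (so a half turn about z gives the same grasp; the last joint's range is limited). The gripper opens to 92 mm and grips with 3 to 60 N. Pads are 20 mm wide; open, the fingers measure 128 mm over their backs; the gripper's body (75 mm by 189 mm) begins 69 mm behind the grasp point.
Start: joints at [-1.371, 0.468, -0.012, 1.603, 0.006, 1.071, -0.056], TCP at [0.156, 0.631, 0.237] pointing down, gripper open.
Joint ranges: [-2.53, 2.53], [-0.31, 2.02], [-1.57, 1.55], [0.28, 2.44], [-1.29, 4.43], [0.15, 1.84], [-2.92, 2.92]. Speed limits (rad/s): [2.57, 2.57, 3.14, 3.14, 3.14, 3.14, 3.14].

## Interface

Orientations are given as a unit quaternion [w, x, y, z].
In Python, from cell import manip gives the robot as it stands. The module is installed in compiled form; this text tells all that it offers.
- The arm moves only by the tool step_arm, never from a script. Its argument "increments" is a list of rows, each a list of 4 numbers: the shift along the world's x, y, z in cm, then the turn about the world's z in degrees. A call has 1 to 8 rows; each row shifts and turns the commanded pose from where the row before left it; what a row does not reach is not made up. A row lasts 1/8 s, in which the tool goes at most 62.5 mm and 10.7 degrees, less where a joint would pass 70% of its speed; a pose out of reach is approached as far as the arm can. A call is refused whole if a number of a shift passes 6.25 or a number of a turn 10.7, either way. A call with a gripper value outside its range is refused whole. "grip" is the closure in counts, from 0 (fully open) to 255 (shut), set as the call begins (left out, the last holds). The fingers move at their own pace and stop on an object; the grip force is fixed at half the most. Time passes only in rows, so rows that do not move let the fingers close. It gives the time, the measured TCP pose, the force and the opening at its end, in the units of the state.
- manip.read_state(): the state, without advancing time (a new reading comes with each control period).
- manip.get_image(name): name is "scene" or "top" or "wrist"; returns (picture, depth): 480x640x3 uint8, blue, green, red; 480x640 float32, m along the optical axis (not along the pixel's ray), 0 where there is no reading.
- manip.calibration(name): a dict with "fovy" (degrees; the focal length in pixels is half the picture's height over the tangent of half this angle, whatever the lens; pixels are square), "cx", "cy" (the principal point, pixels), "rvec" (rotation vector, rad) and "tvec" (3), from world to camera coordinates, as OpenCV has them. Camera axes: x right, y down, z forward; pixel columns grow to the right and rows downward; lengths in m; the calibration is good to about 2 mm. A picture is of the moment at which its call begins: read the wrist's pose just before it. calibration takes no time and is no camera call; for the wrist camera it gives the pose at the moment of the call.
- manip.finish_job(): hands the job in, once; it reports no verdict.
The state is a dict: "time": time; "qpos": joint angles; "qvel": joint speeds; "joint_torque": joint torques, N m; "tool_pos": TCP position; "eef_rot": TCP orientation; "force": force on the tool from outside, world axes, zero at the start; "ft_torque": the same for the moment, N m; "grip_width": finger opening in m.
Only numpy, scipy, OpenCV 4.12 (cv2) and the standard library are available. Lean on these libraries where they do the work, as an engineer would, in place of code of your own. Each camera call takes 0.05 s, during which the arm holds its last target.

## Working session

There is one attempt and no reset: what is moved stays moved. The work goes in short steps, Python scripts to look and compute and a tool call to move; the robot and the scene stay as the last step left them, time stands still between calls to the robot, and variables do not carry over. Pictures are saved under pics/ and viewed, and the job is handed in when it is done.

Besides the shell and the picture viewer there is one more tool, called after "Request:" as a command line: name --pt "numbers of a row" for each row, then --argument value for the rest. step_arm: Moves the arm, as the interface text tells. Its arguments: {"type":"object","properties":{"increments":{"type":"array"},"grip":{"type":"number"}},"required":["increments"]}

```bash
mkdir -p pics
cat > h.py <<'E'
import numpy as np,cv2
from cell import manip
def cal(n):
    c=manip.calibration(n); f=240/np.tan(np.radians(c['fovy'])/2)
    R=cv2.Rodrigues(np.array(c['rvec'],float))[0]; t=np.array(c['tvec'],float).ravel()
    return f,c['cx'],c['cy'],R,t
def cloud(n,d,C=None):
    f,cx,cy,R,t=C or cal(n)
    v,u=np.mgrid[0:480,0:640]
    p=np.stack([(u-cx)/f*d,(v-cy)/f*d,d],-1)
    return (p-t)@R
def proj(C,P):
    f,cx,cy,R,t=C
    q=np.atleast_2d(P)@R.T+t
    return q[:,:2]/q[:,2:]*f+[cx,cy]
E
python3 - <<'E'
from h import *
s=manip.read_state();print({k:np.round(v,3) for k,v in s.items()},manip.tips_ahead)
for n in ['scene','top','wrist']:
    C=cal(n);im,d=manip.get_image(n);cv2.imwrite(f'pics/{n}0.png',im);np.savez(f'{n}0.npz',im=im,d=d,f=C[0],cx=C[1],cy=C[2],R=C[3],t=C[4])
E
```

```text
{'time': np.float64(0.0), 'qpos': array([-1.371,  0.468, -0.012,  1.604,  0.006,  1.071, -0.056]), 'qvel': array([ 0.001,  0.   ,  0.   , -0.   ,  0.   ,  0.001,  0.001]), 'joint_torque': array([ 1.0000e-03, -5.2058e+01, -1.3000e-02, -2.4375e+01, -5.7000e-02,
        1.7000e-02,  0.0000e+00]), 'tool_pos': array([0.156, 0.63 , 0.236]), 'eef_rot': array([-0.   ,  0.121,  0.993, -0.001]), 'force': array([ 0.409,  0.296, -0.151]), 'ft_torque': array([ 0.053,  0.003, -0.034]), 'grip_width': np.float64(0.092)} 0.022
```

```bash
ls pics
```

```text
scene0.png
top0.png
wrist0.png
```

View pics/scene0.png

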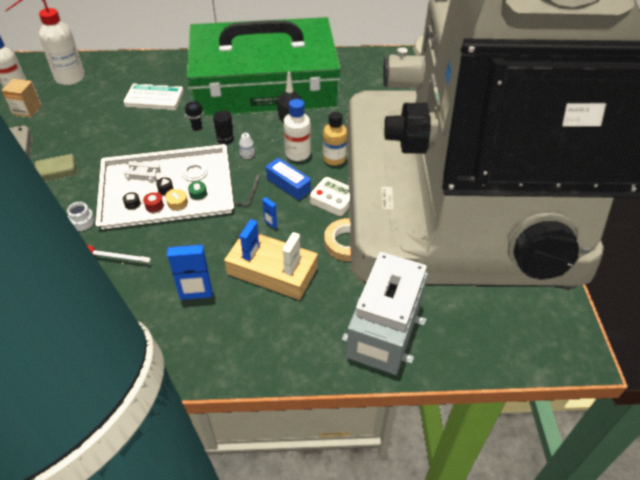

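View pics/top0.png

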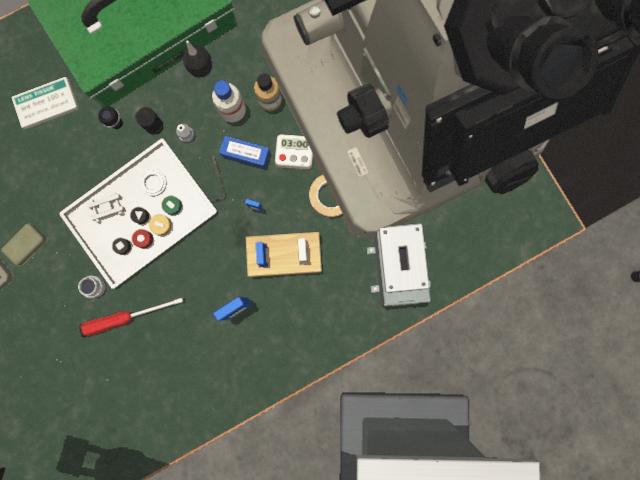

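View pics/wrist0.png

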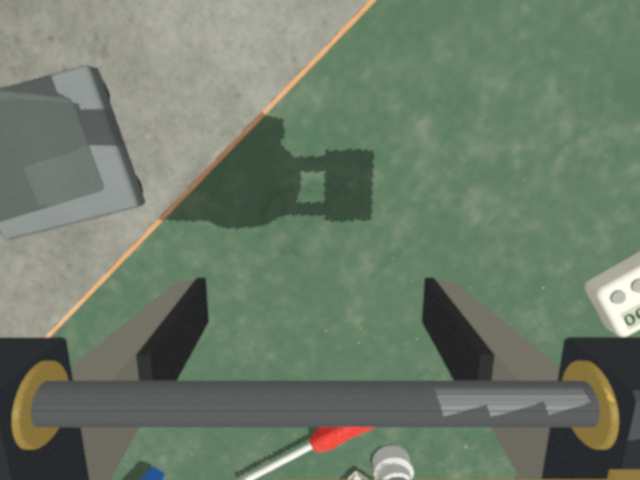

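The blue look-alikes in the top view are a small one at (254,205), one in the rack at (262,254) and a large one at (232,309). The one in the rack is middle-sized and stands in a pocket, so it's the one meant. I'll confirm that with a crop and measure it.

Run:
```python
from h import *
z=np.load('top0.npz');im=z['im'];C=(float(z['f']),float(z['cx']),float(z['cy']),z['R'],z['t'])
P=cloud('top',z['d'],C)
cv2.imwrite('pics/crop1.png',cv2.resize(im[190:330,200:440],None,fx=3.2,fy=3.2,interpolation=cv2.INTER_CUBIC))
print('cam',-C[3].T@C[4])
for u,v in [(262,254),(303,250),(254,205),(232,309),(285,270),(395,235),(420,280)]: print(u,v,P[v,u].round(4))
sub=P[190:330,200:440]; I=im[190:330,200:440].astype(int)
def rect(name,m):
    q=sub[m]; r=cv2.minAreaRect(q[:,:2].astype(np.float32)*1000); print(name,m.sum(),np.round(r[0],1),np.round(r[1],1),round(r[2],1),'z',np.percentile(q[:,2],[5,50,95]).round(4))
x,y,h=sub[...,0],sub[...,1],sub[...,2]
vv,uu=np.mgrid[190:330,200:440]
inr=(uu>240)&(uu<328)&(vv>225)&(vv<282)
rect('rack top',inr&(abs(h-.036)<.006))
rect('blue top',inr&(h>.075)&(uu<283)); rect('white top',inr&(h>.075)&(uu>283))
rect('plate',(uu>365)&(abs(h-.1)<.006))
rect('slot',(uu>393)&(uu<416)&(vv>238)&(vv<278)&((h<.094)|(I.sum(-1)<200)))
rect('small',(uu>240)&(uu<268)&(vv>195)&(vv<215)&(h>.01)); rect('large',(uu>205)&(uu<255)&(vv>290)&(h>.03))
```

```text
cam [0.41345737 0.20699942 1.12360727]
262 254 [0.4982 0.3271 0.0926]
303 250 [0.5062 0.2583 0.0896]
254 205 [0.5876 0.3478 0.0559]
232 309 [0.4058 0.3717 0.1111]
285 270 [0.475  0.292  0.0372]
395 235 [0.5326 0.1043 0.0987]
420 280 [0.458  0.0631 0.1006]
rack top 2400 [504.8 297.2] [ 70.5 130.2] 4.6 z [0.0331 0.0366 0.0398]
blue top 181 [456.8 281.3] [168.9  32.2] 48.9 z [0.082  0.0886 0.0945]
white top 177 [467.5 243. ] [127.9  22.2] 23.8 z [0.0846 0.0885 1.1236]
plate 2980 [523.1  98.1] [113.9 172.2] 81.9 z [0.0957 0.1004 0.1037]
slot 198 [496.1  89.1] [40.  14.9] 5.9 z [0.0658 0.0692 0.0903]
small 124 [510.8 280.2] [242.8  19.2] 41.5 z [0.0154 0.0527 0.0585]
large 470 [417.6 306.5] [ 35.4 196. ] 7.9 z [0.0432 0.1094 0.113 ]
```

View pics/crop1.png

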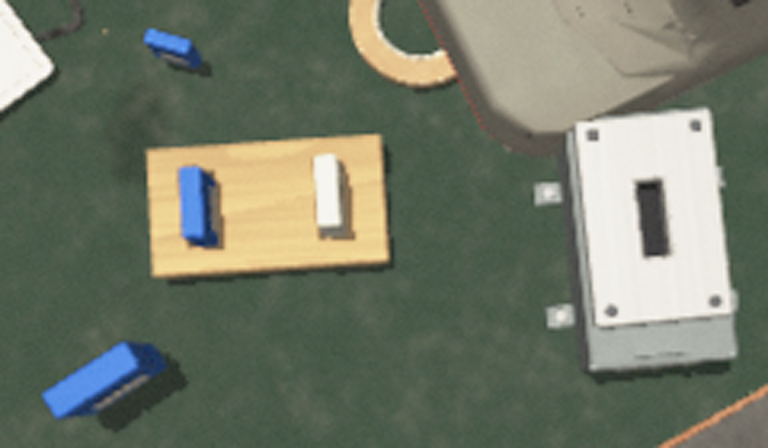

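```bash
cat >> h.py <<'E'
def rects(P,m,name):
    m=cv2.morphologyEx(m.astype(np.uint8),cv2.MORPH_OPEN,np.ones((2,2)))
    n,l,st,_=cv2.connectedComponentsWithStats(m,connectivity=4)
    if n<2: print(name,'none');return
    k=1+np.argmax(st[1:,4]);q=P[l==k]
    r=cv2.minAreaRect(q[:,:2].astype(np.float32)*1000)
    print(name,len(q),'rect',np.round(r[0],1),np.round(r[1],1),round(r[2],1),'mean',(q.mean(0)*1000).round(1))
E
python3 - <<'E'
from h import *
z=np.load('top0.npz');im=z['im'].astype(int);C=(float(z['f']),float(z['cx']),float(z['cy']),z['R'],z['t'])
P=cloud('top',z['d'],C);h=P[...,2]
vv,uu=np.mgrid[0:480,0:640]
inr=(uu>240)&(uu<328)&(vv>225)&(vv<282)
b,g,r=im[...,0],im[...,1],im[...,2]
rects(P,inr&(abs(h-.036)<.008),'rack')
rects(P,inr&(abs(h-.088)<.008)&(uu<283),'blue'); rects(P,inr&(abs(h-.088)<.008)&(uu>283),'white')
rects(P,(uu>370)&(uu<430)&(vv>222)&(vv<300)&(abs(h-.1)<.006)&(im.sum(-1)>450),'plate')
# slot: dark pixels, intersect rays with z=.1
m=(uu>393)&(uu<416)&(vv>238)&(vv<278)&(im.sum(-1)<300)
f,cx,cy,R,t=C
ray=np.stack([(uu-cx)/f,(vv-cy)/f,np.ones_like(uu)],-1)@R; c=-R.T@t
Q=c+ray*((.1-c[2])/ray[...,2])[...,None]
rects(Q,m,'slot@.1')
rects(P,(uu>370)&(uu<435)&(vv>222)&(vv<310)&(h>.05)&(h<.106),'box+plate')
w=(uu>360)&(uu<440)&(vv>290)&(vv<310)
for v in range(288,308,2): print(v,P[v,[390,410,425]].round(3).tolist())
for n,u,v in [('s',254,205),('L',232,309)]: print(n,P[v-6:v+7:3,u,2].round(3))
E
```

```text
rack 2405 rect [473.  285.8] [132.7 146.2] 5.2 mean [502.  294.2  39.6]
blue 163 rect [500.6 331.1] [36.9 10.5] 1.7 mean [499.1 330.8  85.9]
white 164 rect [467.5 242.6] [127.5  22.4] 23.4 mean [505.9 259.2  90.1]
plate 2442 rect [486.4 125.9] [111.  187.7] 11.4 mean [492.9  89.2 102.9]
slot@.1 175 rect [492.6  88.7] [37.7 12.5] 6.2 mean [492.7  88.7 100. ]
box+plate 3860 rect [483.5 125.1] [142.1 177.7] 6.0 mean [484.7  92.   94.5]
288 [[0.444, 0.113, 0.103], [0.445, 0.08, 0.103], [0.446, 0.052, 0.082]]
290 [[0.441, 0.113, 0.105], [0.442, 0.077, 0.079], [0.442, 0.052, 0.083]]
292 [[0.438, 0.111, 0.085], [0.439, 0.077, 0.08], [0.439, 0.052, 0.083]]
294 [[0.435, 0.11, 0.077], [0.435, 0.078, 0.084], [0.436, 0.052, 0.08]]
296 [[0.431, 0.111, 0.081], [0.432, 0.077, 0.079], [0.432, 0.052, 0.084]]
298 [[0.428, 0.111, 0.082], [0.428, 0.077, 0.082], [0.429, 0.052, 0.081]]
300 [[0.425, 0.111, 0.08], [0.425, 0.077, 0.076], [0.426, 0.052, 0.079]]
302 [[0.421, 0.111, 0.082], [0.422, 0.077, 0.083], [0.423, 0.041, 0.006]]
304 [[0.418, 0.111, 0.08], [0.419, 0.067, -0.0], [0.419, 0.041, 0.004]]
306 [[0.415, 0.103, -0.001], [0.415, 0.068, 0.003], [0.416, 0.04, 0.001]]
s [0.    0.056 0.056 0.015 0.   ]
L [0.111 0.112 0.111 0.09  0.043]
```

Run:
```python
from h import *
for n in ['top','scene']:
    z=np.load(n+'0.npz');C=(float(z['f']),float(z['cx']),float(z['cy']),z['R'],z['t'])
    P=cloud(n,z['d'],C).reshape(-1,3)
    for zz in (.05,.12,.17,.25,.35):
        m=(P[:,2]>zz)&(P[:,2]<.8)&(P[:,0]>.35)&(P[:,0]<.75)&(P[:,1]>-.15)&(P[:,1]<.25)
        q=P[m]
        if len(q): print(n,zz,'min x by y bins',[(y,round(float(q[(abs(q[:,1]-y)<.02)][:,0].min()),3)) for y in (-.1,-.05,0,.05,.1,.15,.2) if (abs(q[:,1]-y)<.02).any()])
```

```text
top 0.05 min x by y bins [(-0.1, 0.608), (-0.05, 0.605), (0, 0.593), (0.05, 0.42), (0.1, 0.416), (0.15, 0.498), (0.2, 0.558)]
top 0.12 min x by y bins [(-0.1, 0.614), (-0.05, 0.605), (0, 0.593), (0.05, 0.586), (0.1, 0.612), (0.15, 0.675), (0.2, 0.679)]
top 0.17 min x by y bins [(-0.1, 0.637), (-0.05, 0.623), (0, 0.593), (0.05, 0.586), (0.1, 0.615), (0.15, 0.675), (0.2, 0.679)]
top 0.25 min x by y bins [(-0.1, 0.65), (-0.05, 0.624), (0, 0.593), (0.05, 0.593), (0.1, 0.615), (0.15, 0.732), (0.2, 0.743)]
top 0.35 min x by y bins [(-0.1, 0.683), (-0.05, 0.657), (0, 0.593), (0.05, 0.595), (0.1, 0.625), (0.15, 0.741), (0.2, 0.743)]
scene 0.05 min x by y bins [(-0.1, 0.606), (-0.05, 0.602), (0, 0.591), (0.05, 0.419), (0.1, 0.414), (0.15, 0.511), (0.2, 0.561)]
scene 0.12 min x by y bins [(-0.1, 0.61), (-0.05, 0.603), (0, 0.591), (0.05, 0.585), (0.1, 0.613), (0.15, 0.673), (0.2, 0.677)]
scene 0.17 min x by y bins [(-0.1, 0.646), (-0.05, 0.62), (0, 0.591), (0.05, 0.585), (0.1, 0.617), (0.15, 0.673), (0.2, 0.677)]
scene 0.25 min x by y bins [(-0.1, 0.646), (-0.05, 0.62), (0, 0.592), (0.05, 0.594), (0.1, 0.617), (0.15, 0.735)]
scene 0.35 min x by y bins [(-0.1, 0.68), (-0.05, 0.655), (0, 0.631), (0.05, 0.618), (0.1, 0.622), (0.15, 0.742)]
```

Request:
step_arm --pt "5 -4.3 0 5" --pt "5 -4.3 0 5" --pt "5 -4.3 0 5" --pt "5 -4.3 0 3" --pt "5 -4.3 0 0" --pt "4 -3.5 0 0" --pt "0 0 0 0" --pt "0 0 0 0" --grip 140

```text
time: 1.15
tool_pos: [0.4326, 0.3926, 0.2364]
eef_rot: [-0.0, -0.036, 0.999, 0.0]
force: [-0.7, 0.4, 0.4]
grip_width: 0.0417
```

Run:
```python
from h import *
C=cal('wrist');s=manip.read_state();print(s['tool_pos'],'cam',-C[3].T@C[4],C[3][2])
im,d=manip.get_image('wrist');cv2.imwrite('pics/wrist1.png',im)
np.savez('wrist1.npz',im=im,d=d,f=C[0],cx=C[1],cy=C[2],R=C[3],t=C[4])
```

```text
[0.43258542 0.39260837 0.23635376] cam [0.36103823 0.38669824 0.384483  ] [ 0.25362844  0.01833912 -0.96712786]
```

View pics/wrist1.png

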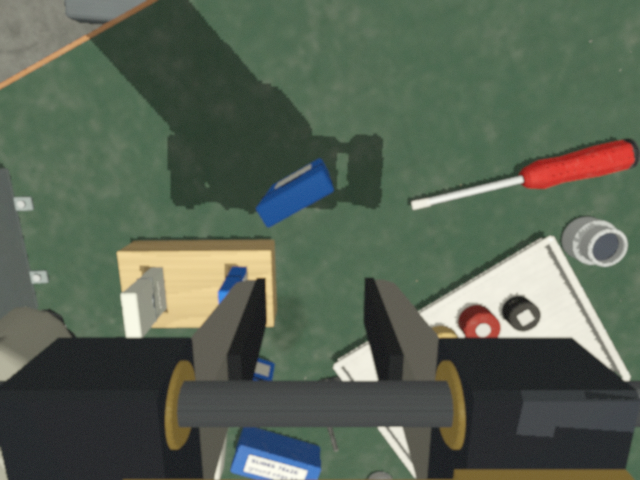

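Request:
step_arm --pt "5 -3 0 0" --pt "5 -3 0 0" --pt "0 0 0 0" --pt "0 0 0 0"

```text
time: 1.7
tool_pos: [0.5317, 0.334, 0.2362]
eef_rot: [-0.001, -0.037, 0.999, 0.0]
force: [-0.2, 0.8, 0.2]
grip_width: 0.0414
```

Run:
```python
from h import *
C=cal('wrist');s=manip.read_state();print(s['tool_pos'],'cam',-C[3].T@C[4])
im,d=manip.get_image('wrist');cv2.imwrite('pics/wrist2.png',im)
np.savez('wrist2.npz',im=im,d=d,f=C[0],cx=C[1],cy=C[2],R=C[3],t=C[4])
P=cloud('w',d,C);h=P[...,2];m=(abs(h-.088)<.005)&(P[...,0]>.46)&(P[...,0]<.54)
rects(P,m&(abs(P[...,1]-.331)<.025),'blue');rects(P,m&(abs(P[...,1]-.26)<.025),'white')
m=(abs(h-.036)<.004)&(abs(P[...,0]-.5)<.06)&(abs(P[...,1]-.297)<.09); rects(P,m,'rack')
```

```text
[0.53169456 0.33396606 0.2361847 ] cam [0.46023916 0.3278453  0.38435081]
blue 929 rect [495.8 330.9] [71.3 12.8] 3.7 mean [502.3 330.6  83.9]
white 987 rect [491.1 276.1] [ 34.4 115.5] 47.4 mean [508.7 259.8  88.2]
rack 10750 rect [506.4 291.5] [ 85.7 142.8] 5.0 mean [503.  298.3  37.1]
```

View pics/wrist2.png

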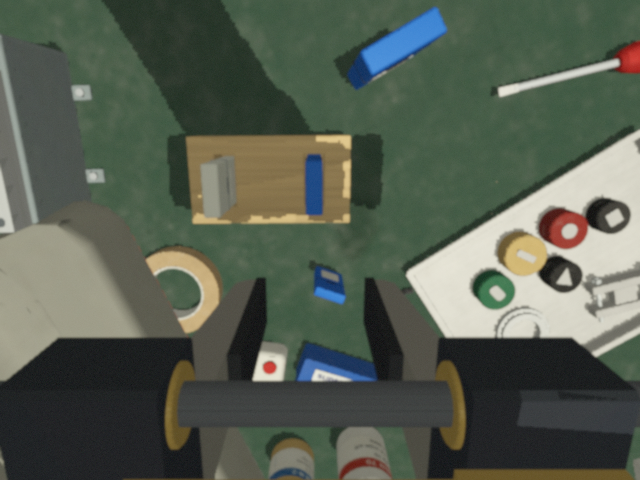

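Confirmed by height: the three tops are at about 56, 88 and 111 mm, and the rack's blue mailer is the middle one. In the wrist view it's at columns 305–323, rows 155–214. I'll go over it and down.

Request:
step_arm --pt "-3 -0.3 0 0.5" --pt "0 0 -4 0" --pt "0 0 -4 0" --pt "0 0 -2 0" --pt "0 0 0 0" --pt "0 0 0 0"

```text
time: 2.5
tool_pos: [0.503, 0.3306, 0.1377]
eef_rot: [0.001, -0.041, 0.999, 0.001]
force: [-0.5, -0.5, 1.0]
grip_width: 0.0412
```

Run:
```python
from h import *
C=cal('wrist');s=manip.read_state();print(s['tool_pos'],s['eef_rot'])
im,d=manip.get_image('wrist');cv2.imwrite('pics/wrist3.png',im)
P=cloud('w',d,C);h=P[...,2];m=(abs(h-.088)<.004)&(P[...,0]>.46)&(P[...,0]<.54)
rects(P,m&(abs(P[...,1]-.331)<.015),'blue')
print(proj(C,[s['tool_pos']+[0,0,-.022]]),proj(C,[[.5015,.3308,.088]]))
```

```text
[0.50295603 0.33057072 0.13766394] [ 5.35460425e-04 -4.09567660e-02  9.99160584e-01  6.20342252e-04]
blue 1783 rect [495.9 331.9] [130.2  15.8] 3.9 mean [502.  330.7  85.6]
[[316.41840154 300.15758972]] [[316.85802542 275.05503828]]
```

View pics/wrist3.png

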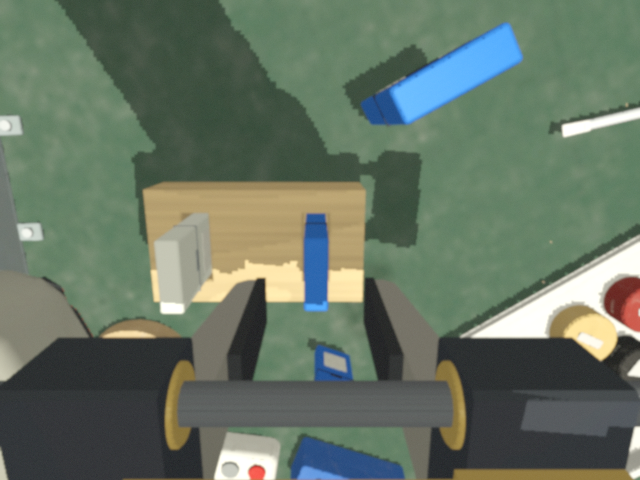

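The mailer lies centred between the fingers (column 316) and square to them. Descending to grip.

Request:
step_arm --pt "0 0 -2.5 0" --pt "0 0 -2.2 0" --pt "0 0 0 0" --pt "0 0 0 0"

```text
time: 3.05
tool_pos: [0.504, 0.3298, 0.091]
eef_rot: [0.001, -0.04, 0.999, 0.001]
force: [-0.2, -0.3, -0.3]
grip_width: 0.0418
```

Request:
step_arm --pt "0 0 0 0" --pt "0 0 0 0" --pt "0 0 0 0" --pt "0 0 0 0" --grip 255

```text
time: 3.55
tool_pos: [0.5034, 0.3293, 0.0899]
eef_rot: [0.0, -0.04, 0.999, 0.0]
force: [-0.2, -0.1, 1.9]
grip_width: 0.0116
```

Request:
step_arm --pt "0 0 1 0" --pt "0 0 2 0" --pt "0 0 3 0" --pt "0 0 3.5 0" --pt "0 0 3.5 0" --pt "0 0 0 0" --pt "0 0 0 0" --pt "0 0 0 0"

```text
time: 4.55
tool_pos: [0.5026, 0.3287, 0.2184]
eef_rot: [-0.001, -0.04, 0.999, -0.001]
force: [0.2, -0.1, -1.1]
grip_width: 0.012
```

Run:
```python
from h import *
C=cal('wrist');s=manip.read_state();print(s['tool_pos'],s['force'],s['grip_width'])
im,d=manip.get_image('wrist');cv2.imwrite('pics/wrist4.png',im)
P=cloud('w',d,C);hsv=cv2.cvtColor(im,cv2.COLOR_BGR2HSV)
m=(hsv[...,0]>105)&(hsv[...,0]<125)&(hsv[...,1]>120)
vv,uu=np.mgrid[0:480,0:640]
m&=(abs(uu-316)<60)&(P[...,2]>.1); q=P[m]; print(len(q),q.min(0),q.max(0),uu[m].min(),uu[m].max(),vv[m].min(),vv[m].max())
C=cal('top');im,d=manip.get_image('top');cv2.imwrite('pics/top4.png',im)
```

```text
[0.5025625  0.3286928  0.21844936] [ 0.18062969 -0.11814223 -1.07105943] 0.011995274617442798
4146 [0.41203095 0.32003588 0.10008122] [0.51994268 0.35767816 0.36665406] 298 375 97 443
```

View pics/wrist4.png

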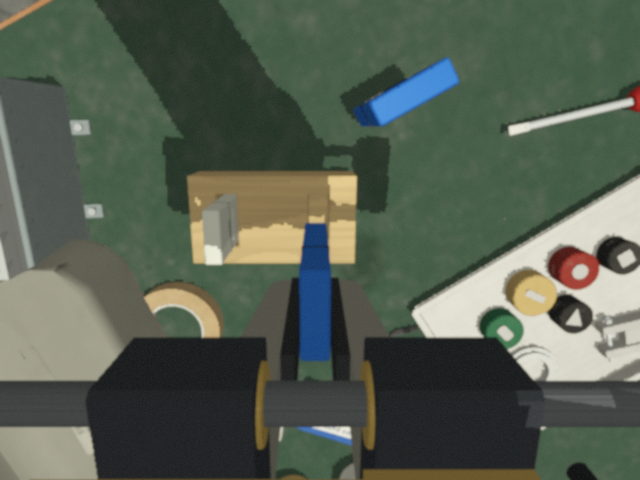

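The mailer is held upright (columns 300–330) and the white one is still in place. I'll move beside the box and look for the slot.

Request:
step_arm --pt "-0.2 -3 0 0.5" --pt "-0.2 -4 0 0.5" --pt "-0.2 -4 0 0" --pt "-0.2 -4 0 0" --pt "-0.2 -2.5 0 0" --pt "0 0 0 0" --pt "0 0 0 0" --pt "0 0 0 0"

```text
time: 5.65
tool_pos: [0.4932, 0.1556, 0.2194]
eef_rot: [-0.0, -0.05, 0.999, 0.0]
force: [1.0, 0.4, -0.5]
grip_width: 0.0118
```

Run:
```python
from h import *
C=cal('wrist');s=manip.read_state();print(s['tool_pos'],s['force'],s['grip_width'])
im,d=manip.get_image('wrist');cv2.imwrite('pics/wrist5.png',im)
np.savez('wrist5.npz',im=im,d=d,f=C[0],cx=C[1],cy=C[2],R=C[3],t=C[4])
print(proj(C,[[.4927,.0887,.1]]))
```

```text
[0.49317199 0.15559944 0.21938461] [ 1.01816537  0.42604358 -0.45148357] 0.011782296987441598
[[212.19213792 230.29124119]]
```

View pics/wrist5.png

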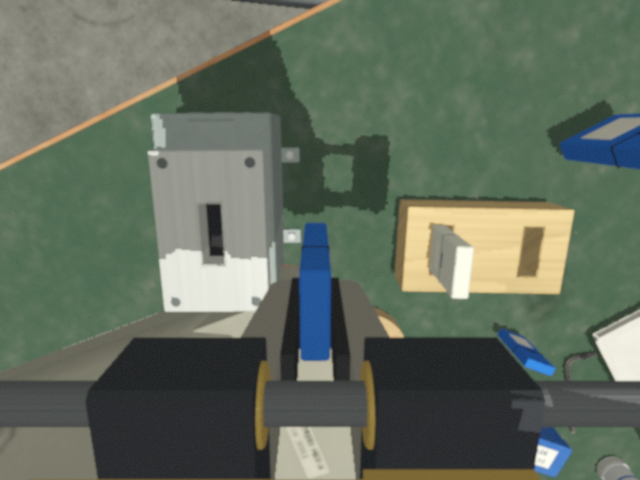

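Run:
```python
from h import *
im=np.load('wrist5.npz')['im']
cv2.imwrite('pics/crop5.png',cv2.resize(im[190:275,180:345],None,fx=4.8,fy=4.8,interpolation=cv2.INTER_CUBIC))
cv2.imwrite('pics/crop5b.png',cv2.resize(im[105:320,140:300],None,fx=2.7,fy=2.7,interpolation=cv2.INTER_CUBIC))
```

```text
(no output)
```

View pics/crop5.png

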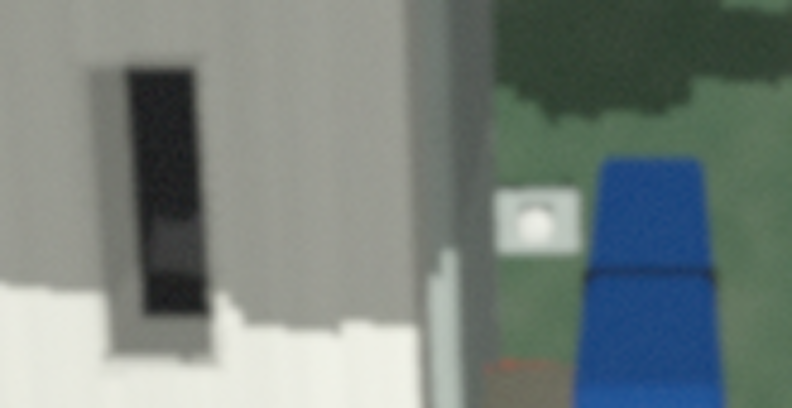

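View pics/crop5b.png

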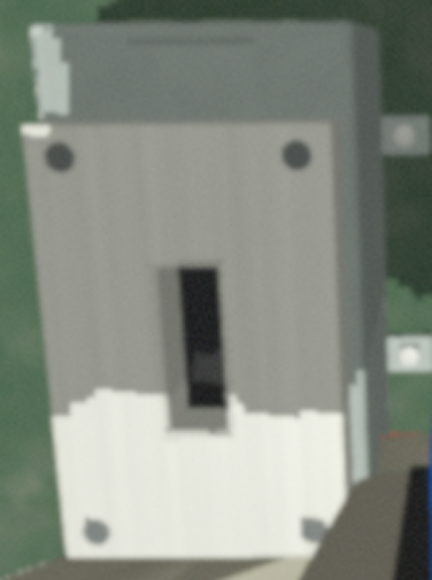

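Run:
```python
from h import *
z=np.load('wrist5.npz');C=(float(z['f']),float(z['cx']),float(z['cy']),z['R'],z['t'])
f,cx,cy,R,t=C;c=-R.T@t
def at(px,zz):
    px=np.array(px,float);r=np.c_[(px[:,0]-cx)/f,(px[:,1]-cy)/f,np.ones(len(px))]@R
    return c+r*((zz-c[2])/r[:,2])[:,None]
S=at(np.array([(92,66),(196,66),(110,358),(212,358)])/4.8+[180,190],.1)*1000
print('slot',S.round(1).tolist(),S.mean(0))
print('yaw sides',[np.degrees(np.arctan2((S[b]-S[a])[1],(S[b]-S[a])[0])).round(2) for a,b in((0,2),(1,3))])
B=at(np.array([(59,157),(296,154),(96,531),(312,530)])/2.7+[140,105],.1)*1000
print('bolts',B.round(1).tolist(),[np.degrees(np.arctan2((B[b]-B[a])[1],(B[b]-B[a])[0])).round(2) for a,b in((0,2),(1,3))],B.mean(0))
M=at(np.array([(600,158),(703,158)])/4.8+[180,190],.1355)*1000
T=at([(302,359),(330,359)],.2175)*1000
print('mailer near bottom',M.round(1).tolist(),'far top',T.round(1).tolist())
print('tcp at',manip.read_state()['tool_pos'])
P=cloud('w',z['d'],C); 
for v in (225,230,235,240,250,270,290,330,350): print(v,P[v,315].round(4))
```

```text
slot [[476.3, 79.9, 100.0], [474.9, 93.5, 100.0], [516.4, 83.5, 100.0], [515.1, 97.4, 100.0]] [495.66740654  88.56429113 100.        ]
yaw sides [np.float64(5.24), np.float64(5.59)]
bolts [[453.2, 56.2, 100.0], [447.1, 110.0, 100.0], [544.4, 66.1, 100.0], [538.9, 119.5, 100.0]] [np.float64(6.21), np.float64(5.93)] [495.89757014  87.95926016 100.        ]
mailer near bottom [[474.0, 147.5, 135.5], [472.8, 159.3, 135.5]] far top [[509.8, 151.5, 217.5], [508.7, 162.4, 217.5]]
tcp at [0.49314187 0.15545489 0.21939022]
225 [0.4725 0.1529 0.1448]
230 [0.4725 0.1529 0.1559]
235 [0.4727 0.1529 0.1657]
240 [0.4725 0.1529 0.176 ]
250 [0.4728 0.1529 0.1914]
270 [0.4732 0.1529 0.2163]
290 [0.4813 0.1538 0.2158]
330 [0.4966 0.1553 0.2181]
350 [0.5058 0.1562 0.2167]
```

Request:
step_arm --pt "0.1 -2 0 0" --pt "0.1 -2 0 0" --pt "0.1 -1.7 0 0.2" --pt "0.1 -1 -1 0" --pt "0 0 -1 0" --pt "0 0 -0.5 0" --pt "0 0 0 0" --pt "0 0 0 0"

```text
time: 6.7
tool_pos: [0.4974, 0.0877, 0.1947]
eef_rot: [0.0, -0.051, 0.999, 0.0]
force: [-0.6, 0.2, -0.3]
grip_width: 0.0116
```

Run:
```python
from h import *
C=cal('wrist');s=manip.read_state();print(s['tool_pos'],s['eef_rot'],s['force'],s['grip_width'])
im,d=manip.get_image('wrist');cv2.imwrite('pics/wrist6.png',im)
np.savez('wrist6.npz',im=im,d=d,f=C[0],cx=C[1],cy=C[2],R=C[3],t=C[4])
cv2.imwrite('pics/crop6.png',cv2.resize(im[150:300,260:380],None,fx=4,fy=4,interpolation=cv2.INTER_CUBIC))
im,d=manip.get_image('scene');cv2.imwrite('pics/scene6.png',cv2.resize(im[200:400,300:480],None,fx=3,fy=3,interpolation=cv2.INTER_CUBIC))
```

```text
[0.49737877 0.08765451 0.19468445] [ 1.45616159e-04 -5.08130632e-02  9.98708168e-01  8.51689056e-05] [-0.56798093  0.1575229  -0.30065627] 0.011612836067084183
```

View pics/crop6.png

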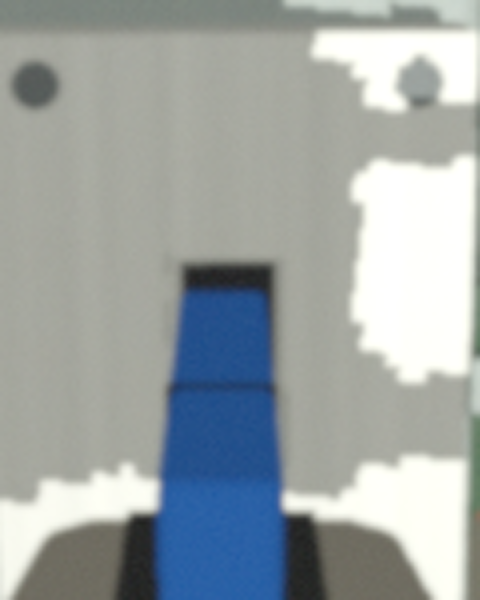

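View pics/scene6.png

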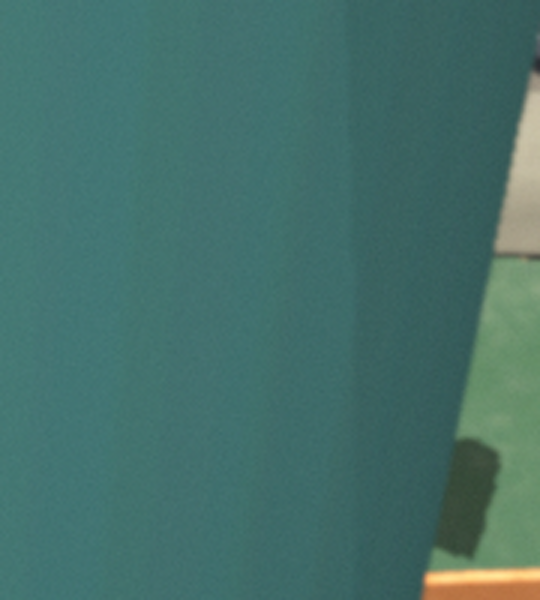

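Run:
```python
from h import *
z=np.load('wrist6.npz');C=(float(z['f']),float(z['cx']),float(z['cy']),z['R'],z['t'])
f,cx,cy,R,t=C;c=-R.T@t
def at(px,zz):
    px=np.array(px,float)/4+[260,150];r=np.c_[(px[:,0]-cx)/f,(px[:,1]-cy)/f,np.ones(len(px))]@R
    return c+r*((zz-c[2])/r[:,2])[:,None]*1
print('slot outer near',(at([(175,262),(280,262)],.1)*1000).round(1).tolist())
print('slot inner near',(at([(184,266),(273,266)],.099)*1000).round(1).tolist())
print('mailer near bot',(at([(185,290),(271,290)],.1105)*1000).round(1).tolist())
```

```text
slot outer near [[476.4, 78.4, 100.0], [474.9, 93.4, 100.0]]
slot inner near [[477.1, 79.7, 99.0], [475.8, 92.5, 99.0]]
mailer near bot [[478.0, 80.2, 110.5], [476.8, 92.0, 110.5]]
```

Near edge of the slot and near edge of the mailer line up: y agrees within 0.2 mm and x has about 0.9 mm clearance (ideal 1.25 mm). I'll lower it in small steps, watching the force.

Request:
step_arm --pt "0.03 0 -0.3 0" --pt "0 0 -0.3 0" --pt "0 0 -0.2 0" --pt "0 0 -0.2 0" --pt "0 0 -0.2 0" --pt "0 0 -0.2 0" --pt "0 0 0 0"

```text
time: 7.68
tool_pos: [0.4975, 0.0873, 0.1804]
eef_rot: [-0.0, -0.051, 0.999, 0.0]
force: [-0.7, 0.8, -1.2]
grip_width: 0.0114
```

Request:
step_arm --pt "0 0 -0.2 0" --pt "0 0 -0.2 0" --pt "0 0 -0.2 0" --pt "0 0 0 0"

```text
time: 8.18
tool_pos: [0.4975, 0.0873, 0.1744]
eef_rot: [-0.0, -0.051, 0.999, 0.0]
force: [0.7, 1.5, -1.3]
grip_width: 0.0118
```

It went in: the lower edge is about 9 mm below the plate with no vertical force. Continuing down.

Request:
step_arm --pt "0 0 -0.3 0" --pt "0 0 -0.3 0" --pt "0 0 -0.3 0" --pt "0 0 -0.3 0" --pt "0 0 -0.2 0" --pt "0 0 0 0" --pt "0 0 0 0"

```text
time: 9.05
tool_pos: [0.4974, 0.0873, 0.1604]
eef_rot: [-0.0, -0.051, 0.999, 0.0]
force: [0.8, 2.3, -1.7]
grip_width: 0.0119
```

Request:
step_arm --pt "0 0 -0.2 0" --pt "0 0 -0.2 0" --pt "0 0 -0.2 0" --pt "0 0 -0.2 0" --pt "0 0 0 0"

```text
time: 9.68
tool_pos: [0.4976, 0.0873, 0.1523]
eef_rot: [0.0, -0.051, 0.999, 0.0]
force: [0.6, 4.1, -0.9]
grip_width: 0.0119
```

Side force in y is growing (4 N, pushing the tool to +y). I'll ease that way while going on.

Request:
step_arm --pt "0 0.04 0 0" --pt "0 0.02 -0.2 0" --pt "0 0 -0.2 0" --pt "0 0 -0.2 0" --pt "0 0 0 0"

```text
time: 10.3
tool_pos: [0.4977, 0.0875, 0.147]
eef_rot: [0.0, -0.05, 0.999, -0.0]
force: [-0.3, 2.2, 4.4]
grip_width: 0.0117
```

Request:
step_arm --pt "0 0 -0.2 0" --pt "0 0 -0.2 0" --pt "0 0 -0.2 0" --pt "0 0 -0.2 0" --pt "0 0 0 0"

```text
time: 10.92
tool_pos: [0.4977, 0.0875, 0.1389]
eef_rot: [0.0, -0.05, 0.999, -0.0]
force: [-1.0, 2.0, 4.1]
grip_width: 0.0119
```

It's now on the platform, which yields at about 5 N. I'll press on until the fingertips are just above the plate.

Request:
step_arm --pt "0 0.01 -0.2 0" --pt "0 0 -0.2 0" --pt "0 0 -0.2 0" --pt "0 0 -0.2 0" --pt "0 0 -0.2 0" --pt "0 0 0 0" --pt "0 0 0 0"

```text
time: 11.8
tool_pos: [0.4977, 0.0876, 0.1289]
eef_rot: [0.0, -0.05, 0.999, -0.0]
force: [-0.8, 2.0, 5.1]
grip_width: 0.0119
```

Run:
```python
from h import *
C=cal('wrist');s=manip.read_state();print(s['tool_pos'],s['force'],s['grip_width'])
im,d=manip.get_image('wrist');cv2.imwrite('pics/wrist7.png',im)
P=cloud('w',d,C)
for v in range(270,370,10): print(v,P[v,[300,316]].round(4).tolist())
```

```text
[0.49768077 0.08761966 0.12887486] [-0.83990217  1.99242088  5.14060756] 0.011850589926816785
270 [[0.4783, 0.0794, 0.126], [0.4772, 0.0852, 0.1273]]
280 [[0.4821, 0.0797, 0.1264], [0.4814, 0.0857, 0.1266]]
290 [[0.4857, 0.0801, 0.1271], [0.4854, 0.0861, 0.1266]]
300 [[0.4902, 0.0805, 0.1259], [0.4892, 0.0865, 0.127]]
310 [[0.4939, 0.0809, 0.1268], [0.4931, 0.0869, 0.1273]]
320 [[0.4981, 0.0812, 0.1267], [0.497, 0.0873, 0.1277]]
330 [[0.5018, 0.0816, 0.1276], [0.5013, 0.0877, 0.1273]]
340 [[0.5061, 0.082, 0.1274], [0.5053, 0.0881, 0.1276]]
350 [[0.5109, 0.0824, 0.1264], [0.5094, 0.0885, 0.128]]
360 [[0.5307, 0.0833, 0.1002], [0.5143, 0.089, 0.1269]]
```

View pics/wrist7.png

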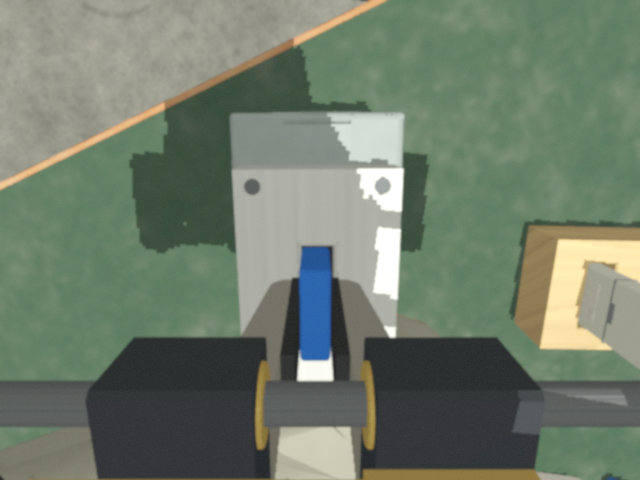

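The mailer stands in the slot with its top about 27 mm above the plate. I'll let go, rise, close the fingers and press from above.

Request:
step_arm --pt "0 0 0 0" --pt "0 0 0 0" --pt "0 0 0 0" --pt "0 0 0 0" --grip 165

```text
time: 12.35
tool_pos: [0.4974, 0.0877, 0.1284]
eef_rot: [-0.0, -0.05, 0.999, -0.0]
force: [0.3, -0.2, 1.2]
grip_width: 0.0325
```

Request:
step_arm --pt "0 0 0.5 0" --pt "0 0 1 0" --pt "0 0 1.5 0" --pt "0 0 1.5 0" --pt "0 0 0 0"

```text
time: 12.98
tool_pos: [0.4986, 0.0881, 0.1754]
eef_rot: [0.002, -0.05, 0.999, 0.0]
force: [0.4, -0.4, -0.2]
grip_width: 0.0325
```

Request:
step_arm --pt "-0.1 0 0 0" --pt "0 0 0 0" --pt "0 0 0 0" --pt "0 0 0 0" --pt "0 0 0 0" --grip 255

```text
time: 13.6
tool_pos: [0.4965, 0.0878, 0.1734]
eef_rot: [-0.0, -0.05, 0.999, -0.0]
force: [-0.4, 0.2, 0.6]
grip_width: 0.0006
```

Run:
```python
from h import *
C=cal('wrist');s=manip.read_state();print(s['tool_pos'],s['force'],s['grip_width'])
im,d=manip.get_image('wrist');cv2.imwrite('pics/wrist8.png',im)
P=cloud('w',d,C)
for v in range(230,340,10): print(v,P[v,[310,316,322]].round(4).tolist())
```

```text
[0.4964977  0.08784985 0.17344119] [-0.41733292  0.23960076  0.55527564] 0.0005509116094864137
230 [[0.4775, 0.0826, 0.1044], [0.4768, 0.0857, 0.1059], [0.4768, 0.0888, 0.1049]]
240 [[0.4772, 0.0828, 0.1258], [0.4769, 0.0857, 0.1259], [0.4769, 0.0885, 0.1249]]
250 [[0.4819, 0.0833, 0.1263], [0.4811, 0.0861, 0.1282], [0.4811, 0.0889, 0.1272]]
260 [[0.4866, 0.0838, 0.1273], [0.4865, 0.0866, 0.1265], [0.4861, 0.0895, 0.1269]]
270 [[0.4915, 0.0843, 0.1274], [0.4912, 0.0871, 0.1274], [0.4914, 0.09, 0.1261]]
280 [[0.4861, 0.084, 0.1558], [0.4859, 0.0865, 0.1555], [0.4855, 0.0889, 0.156]]
290 [[0.4862, 0.0842, 0.1664], [0.4864, 0.0865, 0.1655], [0.4862, 0.0889, 0.1653]]
300 [[0.4864, 0.0843, 0.1759], [0.4861, 0.0865, 0.1761], [0.4861, 0.0887, 0.1754]]
310 [[0.4868, 0.0844, 0.1837], [0.486, 0.0864, 0.1851], [0.4856, 0.0885, 0.1855]]
320 [[0.4862, 0.0845, 0.1929], [0.4863, 0.0864, 0.1923], [0.4854, 0.0883, 0.1937]]
330 [[0.4866, 0.0846, 0.1992], [0.4861, 0.0864, 0.1998], [0.4862, 0.0883, 0.1993]]
```

View pics/wrist8.png

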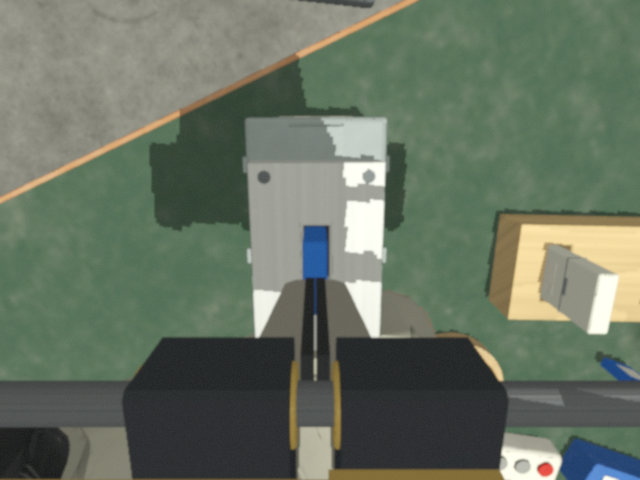

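The mailer stands in the slot (columns 303–328, rows 228–275) with its top at about 127 mm. The closed fingers are centred over it.

Request:
step_arm --pt "0 0 -0.6 0" --pt "0 0 -0.6 0" --pt "0 0 -0.6 0" --pt "0 0 -0.3 0" --pt "0 0 -0.2 0" --pt "0 0 -0.2 0" --pt "0 0 -0.2 0" --pt "0 0 0 0"

```text
time: 14.65
tool_pos: [0.4967, 0.0879, 0.1469]
eef_rot: [0.0, -0.05, 0.999, 0.0]
force: [-0.2, -0.4, 3.6]
grip_width: 0.0008
```

Request:
step_arm --pt "0 0 -0.2 0" --pt "0 0 -0.2 0" --pt "0 0 -0.2 0" --pt "0 0 -0.2 0" --pt "0 0 0 0"

```text
time: 15.28
tool_pos: [0.4967, 0.0879, 0.1387]
eef_rot: [0.0, -0.05, 0.999, 0.0]
force: [-0.1, 0.2, 3.1]
grip_width: 0.0006
```

Request:
step_arm --pt "0 0 -0.2 0" --pt "0 0 -0.2 0" --pt "0 0 -0.2 0" --pt "0 0 -0.2 0" --pt "0 0 -0.2 0" --pt "0 0 0 0"

```text
time: 16.02
tool_pos: [0.4967, 0.0879, 0.1286]
eef_rot: [0.0, -0.05, 0.999, 0.0]
force: [-0.6, -0.1, 3.0]
grip_width: 0.0007
```

Request:
step_arm --pt "0 0 -0.1 0" --pt "0 0 -0.1 0" --pt "0 0 -0.1 0" --pt "0 0 0 0"

```text
time: 16.52
tool_pos: [0.4967, 0.0879, 0.1256]
eef_rot: [0.0, -0.05, 0.999, 0.0]
force: [0.3, -0.4, 3.3]
grip_width: 0.0002
```

Tips are about 3.6 mm above the plate. Half-millimetre steps from here until the stop is felt.

Request:
step_arm --pt "0 0 -0.05 0" --pt "0 0 -0.05 0" --pt "0 0 -0.05 0" --pt "0 0 0 0"

```text
time: 17.02
tool_pos: [0.4966, 0.0879, 0.1241]
eef_rot: [0.0, -0.05, 0.999, 0.0]
force: [-0.5, 0.1, 3.8]
grip_width: 0.0001
```

Request:
step_arm --pt "0 0 -0.05 0" --pt "0 0 -0.05 0" --pt "0 0 0 0"

```text
time: 17.4
tool_pos: [0.4967, 0.0879, 0.1234]
eef_rot: [0.0, -0.05, 0.999, 0.0]
force: [-0.0, 0.2, 7.0]
grip_width: 0.0007
```

Request:
step_arm --pt "0 0 -0.04 0" --pt "0 0 0 0"

```text
time: 17.65
tool_pos: [0.4969, 0.0879, 0.1233]
eef_rot: [0.0, -0.05, 0.999, 0.0]
force: [-1.2, -0.2, 10.5]
grip_width: 0.0003
```

Request:
step_arm --pt "0 0 -0.04 0" --pt "0 0 0 0"

```text
time: 17.9
tool_pos: [0.4971, 0.088, 0.1233]
eef_rot: [0.001, -0.05, 0.999, 0.0]
force: [-1.7, -0.0, 12.7]
grip_width: 0.0006
```

The stop is reached: force climbs to 13 N and the tips hold at 101.3 mm, matching the expected 101 mm. Rising and checking.

Request:
step_arm --pt "0 0 0.3 0" --pt "0 0 1 0" --pt "0 0 2 0" --pt "0 0 3 0" --pt "0 0 2 0" --pt "0 0 0 0" --pt "0 0 0 0"

```text
time: 18.77
tool_pos: [0.4959, 0.0878, 0.2045]
eef_rot: [-0.001, -0.05, 0.999, -0.0]
force: [0.3, -0.1, 0.0]
grip_width: 0.0006
```

Run:
```python
from h import *
C=cal('wrist');s=manip.read_state();print(s['time'],s['tool_pos'],s['force'],s['grip_width'])
im,d=manip.get_image('wrist');cv2.imwrite('pics/wrist9.png',im)
P=cloud('w',d,C);hsv=cv2.cvtColor(im,cv2.COLOR_BGR2HSV)
m=(hsv[...,0]>100)&(hsv[...,0]<130)&(hsv[...,1]>120)&(abs(P[...,0]-.496)<.03)&(abs(P[...,1]-.088)<.02)&(P[...,2]<.12)
print('mailer top z',np.median(P[m][:,2]),P[m].mean(0),m.sum())
q=(abs(P[...,2]-.1)<.01)&(P[...,0]>.45)&(P[...,0]<.47)&(abs(P[...,1]-.086)<.02);print('plate z',np.median(P[q][:,2]))
w=(abs(P[...,2]-.088)<.006)&(abs(P[...,0]-.506)<.03)&(abs(P[...,1]-.259)<.02);print('white',P[w].mean(0) if w.any() else None)
cv2.imwrite('pics/crop9.png',cv2.resize(im[100:350,220:420],None,fx=2.4,fy=2.4))
```

```text
18.775 [0.49590311 0.08776359 0.20452537] [ 0.33010869 -0.05654347  0.01879187] 0.0005615039294679571
mailer top z 0.10070692929544264 [0.49521095 0.08725616 0.09812488] 1163
plate z 0.09995210587581521
white [0.50787945 0.25664757 0.08709162]
```

View pics/crop9.png

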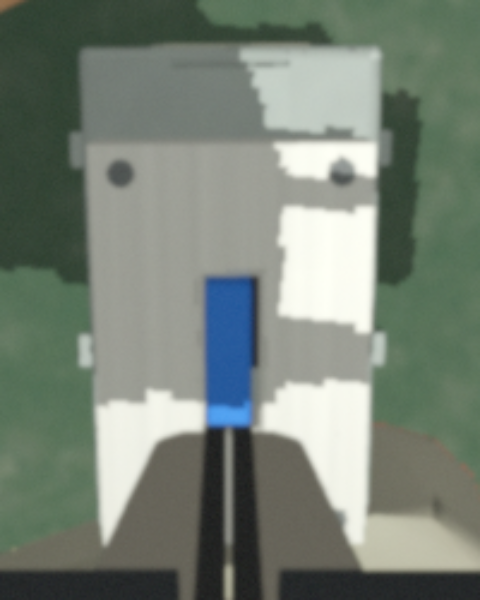

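View pics/wrist9.png

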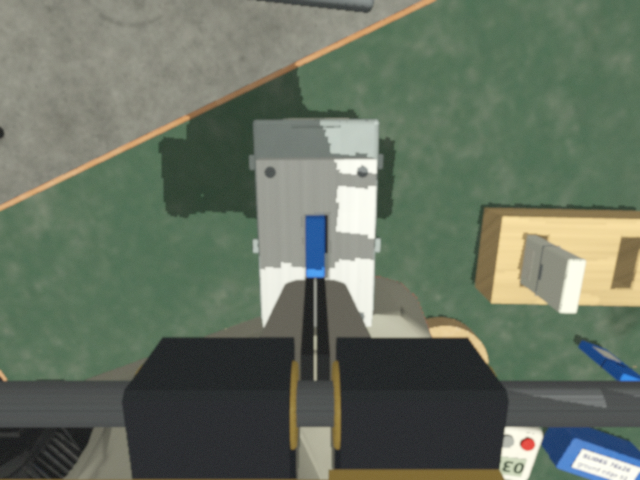

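The mailer sits flush in the slot, with its top about 0.8 mm above the plate. The white mailer stands in its pocket, and the gripper is clear. Handing in.

```bash
python3 -c "
from cell import manip
print(manip.finish_job())"
```

```text
the job is handed in; nothing more can be done
None
```

The blue mailer is posted in the return box and pressed fully home, and I handed the job in at about 19 s of the 72 s allowed. No verdict came back.

- **Which mailer:** I took the middle-sized blue one from the rack (tops measured at 56, 88 and 111 mm).
- **Slot:** I found it by eye with the wrist camera, and the mailer went in on the first try. At one point the force sideways reached 4 N, and I eased the tool over to relieve it.
- **Pressing home:** I pushed the mailer partway while holding it, let go, then pressed from above with closed fingers. At the stop the force rose to about 13 N with the fingertips 1.3 mm above the plate. That was the highest force reading after any move, against the 30 N limit.
- **Last checks:** By depth image the mailer's top is about 0.8 mm above the plate (expected 1 mm). The mailer is within the slot and upright. It sits toward one side of the slot, with a thin gap visible on the other. The gripper is about 80 mm up and reads no force.
- **Other things:** The white mailer still stands in its pocket, within about 4 mm of my first measurement (about what that measurement is good to). The bystanders were not measured again, but I felt no contact with them.
- **Disagreement:** The top camera and the wrist camera differed by about 3 mm on the slot's x position. I used the wrist camera, and the insertion bore it out.

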